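# Set out the grinder spindle parts in fitting order

## Task

Set out the spindle parts in one straight row in the order they will be fitted. Stand the sleeve upright on the bench midway between the spindle block and the sprung lift; lay the bearing flat on the middle of the lift's pan and set the flange centrally on top of it, hub up; lay the nut flat on the bench beyond the lift, in line with the spindle block and the lift and as far from the lift as the sleeve is. Leave the can, wrench and wooden block where they are.

Things in the scene. Friction and masses are not known exactly. Their poses are not given: they have to be found in the camera images.
- bearing: Ball bearing: low bright steel ring, outer diameter 52, bore 25, 15 mm high, about 0.13 kg (varies), with a circle of small dark dots on its top face. Loose, lying flat on the bench. Origin at the centre of its underside, z up.
- flange: Dark steel clamping flange: disc of diameter 60, 8 mm thick, with a central hub of diameter 30 on top, 32 mm high over all, about 0.25 kg (varies). Loose, lying on its disc with the hub up; can be held by the hub. Origin at the centre of its underside, z up (along the hub).
- sleeve: Spacer sleeve: bright steel tube, outer diameter 34, bore 20, 45 mm high, about 0.19 kg (varies). Loose, standing upright. Origin at the centre of its underside, z up.
- nut: Large bright steel hexagon nut, 36 mm across flats (41.6 across corners), 19 mm high, with a 24 mm hole, about 0.11 kg (varies). Loose, lying flat. Origin at the centre of its underside, z up; its x axis is square to one pair of flats (the other pairs lie at 60 and 120 degrees to it).
- pan: Sprung lift's pan: aluminium disc, diameter 90, on black bellows in a dark steel cup (foot diameter 104, fixed to the bench). Origin: centre of its top face, 60 mm above the bench when empty. Slides down: gives from 0.5 N, then sinks 4 mm per newton (3 mm under the bearing, 10 more under the flange), stop at 22 mm. z up; y along the line through the spindle block, towards or away from it.
- spindle: Spindle block, fixed to the bench: blue painted steel block 70 x 70 mm, 40 mm high, with the steel spindle standing upright in its middle (diameter 25, threaded end of diameter 18), 120 mm high over all. Origin at the centre of its underside, z up. It always stands 220 mm from the lift, centre to centre, to the left or to the right of it.
- spraycan: Bystander: grey spray can, diameter 58, 170 mm high, standing loose. Origin at the centre of its underside.
- wrench: Bystander: steel wrench 190 mm long lying loose on the bench. Origin under its middle, x along it.
- packing: Bystander: loose light wooden packing block 90 x 50 x 35 mm. Origin at the centre of its underside, x along its length.

How it is judged:
By the outcome, as a careful person would: the job done as asked, in the order asked, and still so for the second after the job is handed in, with the robot touching nothing.
It also fails if it takes over 109 s, if anything falls off the work surface, if the arm or the gripper's body presses on something with over 40 N, if the wrist force passes 120 N, or if a joint passes its speed limit or range.

## Robot

A 6-joint arm with a two-finger parallel gripper is mounted at the origin on the work surface. World frame = base frame: x ahead of the robot, y to its left, z up, the work surface at z = 0. Lengths are in m, angles in rad, forces in N, time in s.
With the tool pointing down it reaches from about 0.3 to 0.875 m from the base axis. Payload 6.4 kg.
Tool frame: the origin (TCP) lies at the very end of the fingers, on their centre line; the grasp point (between the pads) lies 19 mm behind it; y points along the fingers, z is the direction in which the jaws open and shut, and the axes are right-handed (so a half turn about y gives the same grasp; the last joint's range is limited). The gripper opens to 85 mm and grips with 20 to 120 N. Pads are 22 mm wide; open, the fingers measure 114 mm over their backs; the gripper's body (76 mm by 85 mm) begins 54 mm behind the grasp point. The pads swing forward as they close: fully open they stand 13 mm farther back than shut.
Start: joints at [1.029, 0.181, 1.607, -0, 1.354, -0.206], TCP at [0.189, 0.543, 0.231] pointing down, gripper open.
Joint ranges: [-2.99, 2.99], [-0.89, 2.07], [0.3, 2.58], [-1.14, 4.28], [0, 2.63], [-3.12, 3.12]. Speed limits (rad/s): [2.57, 2.57, 3.01, 3.14, 3.14, 3.14].

## Interface

Orientations are given as a rotation vector (axis times angle).
In Python, from plant import env, kin, sense, eyes, workorder gives the robot as it stands. Calls block until the motion is done:
- env.goto(position, orientation): joint-space move of the TCP to a pose.
- env.move_l(position, frame=None, max_speed=0.15): straight line of the TCP; frame=None keeps the orientation; max_speed is the mean speed in m/s.
- env.set_joints(angles): joint-space move.
- env.ungrasp() and env.grab(): open the fingers fully, or close them until they stop; the grip force is fixed at half the most.
- env.dwell(seconds).
- kin.solve_ik(position, orientation): joint angles nearest the present ones, or None.
- sense(): the state.
- eyes.read_camera(name): name is "scene" or "top" or "wrist"; returns a dict with "frame" (480x640x3 uint8, red, green, blue), "range_z" (480x640 float32, m along the optical axis (not along the pixel's ray), 0 where there is no reading), "K" (3x3 intrinsics, pixels), "k1" (the pictures are not rectified: a ray, as slopes to the right and down, at radius r is drawn at 1 + k1 r^2 times it, then the intrinsics apply), "rvec" (rotation vector, rad) and "tvec" (3), from world to camera coordinates, as OpenCV has them. Camera axes: x right, y down, z forward; pixel columns grow to the right and rows downward; lengths in m; the calibration is good to about 2 mm. A picture is of the moment at which its call begins.
A pose or a line that the arm cannot do raises env.PlanningError and nothing moves.
- workorder.close_job(): hands the job in, once; it reports no verdict.
The state is a dict: "time_s": time; "qpos": joint angles; "qvel": joint speeds; "effort": joint torques, N m; "ee_pos": TCP position; "tool_rot": TCP orientation; "ft_force": force on the tool from outside, world axes, zero at the start; "ft_torque": the same for the moment, N m; "width": finger opening in m.
Only numpy, scipy, OpenCV 4.12 (cv2) and the standard library are available. Lean on these libraries where they do the work, as an engineer would, in place of code of your own. Each camera call takes 0.05 s, during which the arm holds its last target.

## Working session

There is one attempt and no reset: what is moved stays moved. The work goes in short steps, each a Python script; the robot and the scene stay as the last script left them, time stands still between calls to the robot, and variables do not carry over. Pictures are saved under pics/ and viewed, and the job is handed in when it is done.

```bash
ls; mkdir -p pics
cat > h.py <<'E'
import numpy as np, cv2
from plant import env, kin, sense, eyes, workorder
def snap(n,f):
    c=eyes.read_camera(n); np.savez('pics/'+f+'.npz',**c); cv2.imwrite('pics/'+f+'.png',c['frame'][:,:,::-1]); return c
def und(c,uv):
    K=c['K'];p=np.array([(uv[0]-K[0,2])/K[0,0],(uv[1]-K[1,2])/K[1,1]]);q=p.copy();k=float(c['k1'])
    for _ in range(20): q=p/(1+k*(q@q))
    return q
def pix2plane(c,uv,z):
    R,_=cv2.Rodrigues(np.array(c['rvec'],float).ravel());t=np.array(c['tvec'],float).ravel()
    d=R.T@np.append(und(c,uv),1);o=-R.T@t
    return o+d*(z-o[2])/d[2]
def pix2d(c,uv):
    R,_=cv2.Rodrigues(np.array(c['rvec'],float).ravel());t=np.array(c['tvec'],float).ravel()
    z=c['range_z'][int(round(uv[1])),int(round(uv[0]))]
    return R.T@(np.append(und(c,uv),1)*z-t)
def cloud(c):
    R,_=cv2.Rodrigues(np.array(c['rvec'],float).ravel());t=np.array(c['tvec'],float).ravel()
    K=c['K'];v,u=np.mgrid[0:480,0:640];p=np.stack([(u-K[0,2])/K[0,0],(v-K[1,2])/K[1,1]],-1);q=p.copy();k=float(c['k1'])
    for _ in range(20): q=p/(1+k*(q**2).sum(-1,keepdims=True))
    z=c['range_z'][...,None].astype(float)
    P=np.concatenate([q*z,z],-1)
    W=(P-t)@R; W[c['range_z']==0]=np.nan
    return W
E
python3 - <<'E'
from h import *
for n in ['top','scene']:
    c=snap(n,n+'0'); print(n,c['K'][0,0],c['k1'],c['rvec'],c['tvec'])
s=sense();print(s['time_s'],s['ee_pos'],s['tool_rot'],s['width'],s['ft_force'])
E
```

```text
pics
top 513.1009714368672 -0.02669199180054708 [ 2.16819    -2.17752886  0.06117725] [0.03695762 0.51090045 1.02510431]
scene 522.6454944696401 0.011381210230549908 [ 0.89909661  2.42945438 -1.17117184] [ 0.37639107 -0.14910757  1.35162111]
0.1 [0.18918626 0.54247883 0.23048679] [-1.5561262   0.26400134 -0.26308728] 0.08572772824713337 [-0.75868268 -1.74217578  0.17730711]
```

View pics/top0.png

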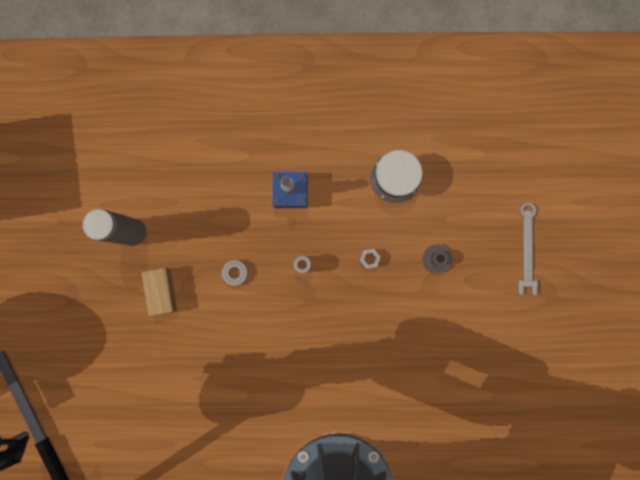

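View pics/scene0.png

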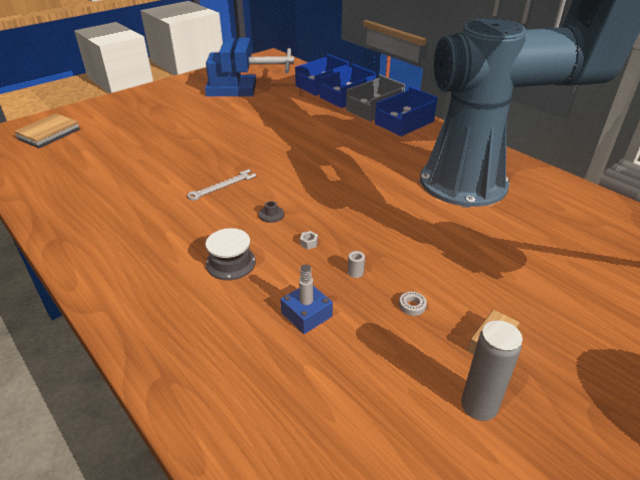

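The top view shows the spindle at (290,188), pan at (399,174), bearing (234,273), sleeve (302,264), nut (370,259), flange (438,259), can (~(115,228)), block (158,291) and wrench (528,250). I'll enlarge it to read positions more closely.

Run:
```python
import cv2
im=cv2.imread('pics/top0.png')
a=im[145:215,262:432];cv2.imwrite('pics/c1.png',cv2.resize(a,None,fx=4.7,fy=4.7,interpolation=cv2.INTER_CUBIC))
a=im[235:295,210:330];b=im[235:295,345:465]
import numpy as np
cv2.imwrite('pics/c2.png',np.vstack([cv2.resize(x,None,fx=5,fy=5,interpolation=cv2.INTER_CUBIC) for x in (a,b)]))
from h import *
c=dict(np.load('pics/top0.npz'));W=cloud(c)
for n,uv in dict(bearing=(234,273),sleeve=(302,264),nut=(370,259),flange=(438,259),pan=(399,174),sp=(290,188)).items():
    sub=W[uv[1]-32:uv[1]+33,uv[0]-32:uv[0]+33].reshape(-1,3);
    for lo,hi in [(.008,.025),(.03,.05),(.055,.065),(.1,.13)]:
        s=sub[(sub[:,2]>lo)&(sub[:,2]<hi)]
        if len(s)>8: print(n,lo,len(s),s.mean(0).round(4),((s.max(0)+s.min(0))/2).round(4),np.ptp(s,axis=0).round(3))
print(np.nanmedian(W[300:340,250:400,2]))
```

```text
bearing 0.008 391 [0.4352 0.2102 0.0147] [0.4349 0.2098 0.0142] [0.049 0.051 0.012]
sleeve 0.008 12 [0.4509 0.0682 0.0165] [0.4415 0.0582 0.0165] [0.039 0.043 0.017]
sleeve 0.03 150 [0.4513 0.07   0.0445] [0.4512 0.0696 0.0434] [0.03  0.032 0.013]
nut 0.008 162 [ 0.4629 -0.0661  0.0185] [ 0.4623 -0.066   0.0167] [0.037 0.038 0.016]
flange 0.008 234 [ 0.4619 -0.2028  0.0102] [ 0.4629 -0.2048  0.0164] [0.055 0.057 0.017]
flange 0.03 148 [ 0.4624 -0.2058  0.0323] [ 0.4631 -0.2058  0.0335] [0.028 0.029 0.007]
pan 0.008 263 [ 0.6058 -0.1063  0.0116] [ 0.6249 -0.12    0.0164] [0.091 0.097 0.017]
pan 0.03 16 [ 0.6018 -0.0957  0.0332] [ 0.6083 -0.097   0.0335] [0.035 0.034 0.006]
pan 0.055 1599 [ 0.6307 -0.122   0.0598] [ 0.6307 -0.1222  0.0599] [0.089 0.089 0.009]
sp 0.008 40 [0.5739 0.0932 0.0188] [0.602  0.0958 0.0162] [0.067 0.07  0.016]
sp 0.03 1028 [0.6018 0.0952 0.04  ] [0.6036 0.0961 0.0394] [0.07  0.069 0.018]
sp 0.1 103 [0.6028 0.0954 0.1177] [0.6037 0.0956 0.1122] [0.018 0.019 0.024]
1.0374776472884629e-05
```

View pics/c1.png

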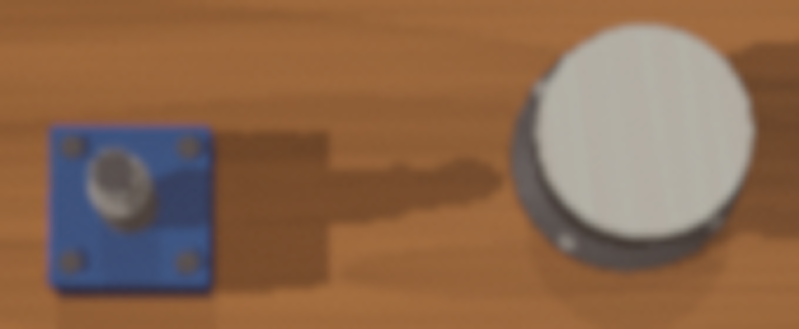

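View pics/c2.png

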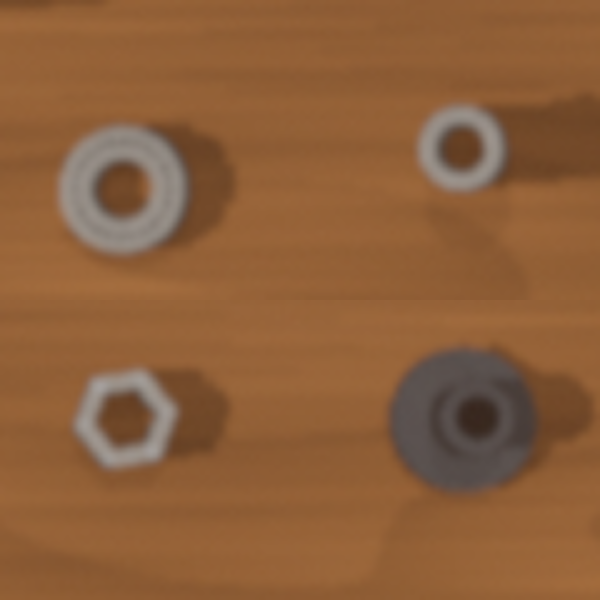

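Measured layout: pan (0.631,-0.122) and spindle (0.603,0.095), 219 mm apart, so the calibration is consistent. The nut's flats are nearly square to the row, so one jaw angle (about 7°) works for everything. I'll start with the sleeve.

```bash
cat >> h.py <<'E'
from scipy.spatial.transform import Rotation as Ro
PAN=np.array([.6307,-.1221]);SP=np.array([.6030,.0956])
U=(PAN-SP)/np.linalg.norm(PAN-SP)
A=np.arctan2(U[0],-U[1])   # jaw angle, normal to row
def ori(a=A):
    z=np.array([np.cos(a),np.sin(a),0]);y=np.array([0,0,-1.]);x=np.cross(y,z)
    return Ro.from_matrix(np.c_[x,y,z]).as_rotvec()
def best(a=A):
    q0=sense()['qpos'];return a
def pick(xy,z,a=A,zup=.16):
    env.goto([xy[0],xy[1],z+.07],ori(a)); env.move_l([xy[0],xy[1],z],max_speed=.1)
    env.grab(); s=sense(); print('grab w',s['width'],s['ee_pos'],s['time_s'])
    env.move_l([xy[0],xy[1],zup],max_speed=.15); print('up w',sense()['width'])
def place(xy,z,a=A,zup=.16,pre=.04):
    env.goto([xy[0],xy[1],zup],ori(a)); env.move_l([xy[0],xy[1],z+.012],max_speed=.15)
    env.move_l([xy[0],xy[1],z],max_speed=.03); s=sense(); print('down',s['ee_pos'],s['ft_force'],s['width'])
    env.ungrasp(); env.move_l([xy[0],xy[1],max(zup,z+.08)],max_speed=.15); print('t',sense()['time_s'])
E
python3 - <<'E'
from h import *
for a in (A,A+np.pi):
    for p in ([.451,.07,.01],[.617,-.013,.1],[.435,.21,.01],[.645,-.231,.01]): print(a,kin.solve_ik(p,ori(a)))
pick([.4512,.0698],.010)
E
```

```text
0.12655925254914605 [-0.1070802   0.26592597  2.03634316  0.          0.83932353 -0.23363945]
0.12655925254914605 [-0.21312661  0.41375009  1.59523503  0.          1.13260753 -0.33968587]
0.12655925254914605 [0.20340164 0.31390094 1.97012943 0.         0.85756228 0.07684238]
0.12655925254914605 [-0.51670758  0.66515589  1.42425859  0.          1.05217817 -0.64326683]
3.268151906138939 [-1.07080198e-01  2.65925966e-01  2.03634316e+00 -4.44089210e-16
  8.39323531e-01  2.90795320e+00]
3.268151906138939 [-2.13126615e-01  4.13750090e-01  1.59523503e+00 -4.44089210e-16
  1.13260753e+00  2.80190679e+00]
3.268151906138939 [ 2.03401637e-01  3.13900938e-01  1.97012943e+00 -4.44089210e-16
  8.57562283e-01 -3.06475027e+00]
3.268151906138939 [-5.16707580e-01  6.65155894e-01  1.42425859e+00 -4.44089210e-16
  1.05217817e+00  2.49832582e+00]
grab w 0.03180170565224056 [0.45159477 0.06975663 0.0105657 ] 3.5083
up w 0.031289790361387015
```

Run:
```python
from h import *
place((PAN+SP)/2,.0105)
env.goto([.435,.21,.085],ori())
c=snap('top','top1');W=cloud(c);print(sense()['time_s'])
sub=W[120:260,300:390].reshape(-1,3);s=sub[(sub[:,2]>.035)&(sub[:,2]<.055)&(np.hypot(*(sub[:,:2]-(PAN+SP)/2).T)<.04)]
print(len(s),s.mean(0),(s.max(0)+s.min(0))/2,'cmd',(PAN+SP)/2)
```

```text
down [ 0.61686359 -0.01326808  0.01066182] [-2.34405101 -0.46544991  2.78704706] 0.03153564561984073
t 8.7583
9.95
159 [ 0.61565396 -0.01270194  0.04394888] [ 0.61575512 -0.01285457  0.0419457 ] cmd [ 0.61685 -0.01325]
```

View pics/top1.png

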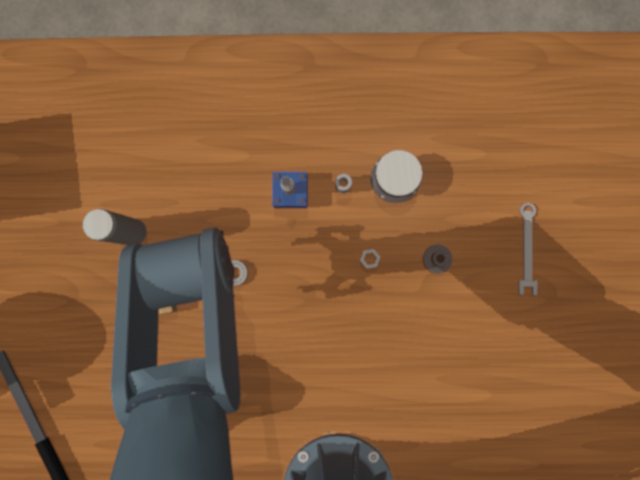

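The sleeve stands at (344,183), upright between block and lift, but about 1 mm off in x according to the top camera. I'll cross-check with the scene camera, then pick the bearing.

Run:
```python
from h import *
c=snap('scene','scene1');W=cloud(c).reshape(-1,3)
def st(n,ctr,r,lo,hi):
    s=W[(W[:,2]>lo)&(W[:,2]<hi)&(np.hypot(*(W[:,:2]-ctr).T)<r)]
    print(n,len(s),s.mean(0).round(4),((s.max(0)+s.min(0))/2).round(4),np.ptp(s,axis=0).round(3))
st('pan',PAN,.06,.057,.065)
st('sleeve',(PAN+SP)/2,.03,.043,.05)
st('block',SP,.06,.037,.043)
st('spt',SP,.03,.113,.125)
t=dict(np.load('pics/top1.npz'));W=cloud(t).reshape(-1,3)
st('pan',PAN,.06,.057,.065)
st('sleeve',(PAN+SP)/2,.03,.043,.05)
st('block',SP,.06,.037,.043)
st('spt',SP,.03,.113,.125)
env.move_l([.4362,.2096,.002],max_speed=.1);env.grab();print(sense()['width'],sense()['ee_pos']);env.move_l([.4362,.2096,.16],max_speed=.15);print(sense()['width'],sense()['time_s'])
snap('scene','scene2')
im=cv2.imread('pics/scene2.png')[130:400,180:640];cv2.imwrite('pics/c3.png',cv2.resize(im,None,fx=1.7,fy=1.7))
```

```text
pan 947 [ 0.6319 -0.1183  0.0594] [ 0.6308 -0.119   0.0607] [0.089 0.091 0.007]
sleeve 81 [ 0.6153 -0.0117  0.0445] [ 0.6163 -0.012   0.0452] [0.034 0.029 0.004]
block 772 [0.6091 0.1043 0.0397] [0.6047 0.0983 0.04  ] [0.072 0.072 0.006]
spt 84 [0.6051 0.0998 0.1181] [0.6041 0.0992 0.1175] [0.018 0.019 0.008]
pan 1504 [ 0.6309 -0.1221  0.06  ] [ 0.6307 -0.1222  0.0609] [0.089 0.089 0.008]
sleeve 120 [ 0.6163 -0.0128  0.045 ] [ 0.6157 -0.0128  0.046 ] [0.033 0.032 0.006]
block 884 [0.6019 0.0951 0.04  ] [0.6036 0.096  0.04  ] [0.07  0.069 0.006]
spt 90 [0.6035 0.0959 0.1194] [0.6039 0.0961 0.1191] [0.019 0.017 0.011]
0.048894010814214635 [0.43668626 0.20973533 0.00327329]
0.048960935892735674 12.6333
```

View pics/c3.png

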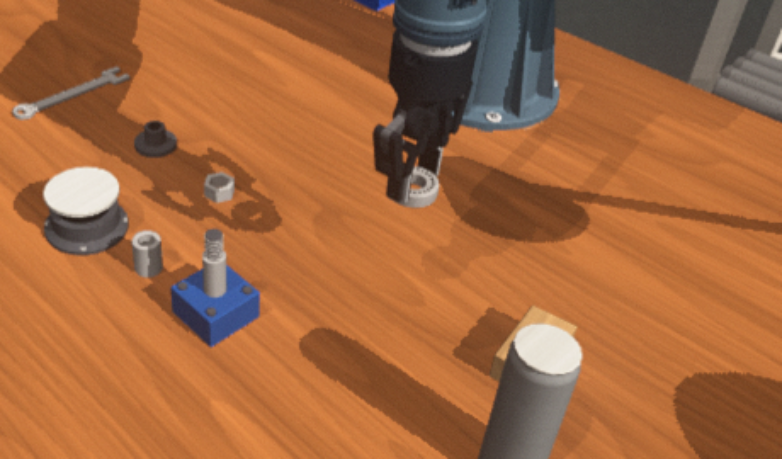

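The bearing is held level in the jaws. Placing it on the pan with a +1.2 mm x correction.

Run:
```python
from h import *
place([.6319,-.1225],.060)
env.goto([.4635,-.2055,.10],ori())
print(sense()['time_s'])
def st(W,n,ctr,r,lo,hi):
    s=W[(W[:,2]>lo)&(W[:,2]<hi)&(np.hypot(*(W[:,:2]-ctr).T)<r)]
    print(n,len(s),s.mean(0).round(4),((s.max(0)+s.min(0))/2).round(4),np.ptp(s,axis=0).round(3))
for n in ('top','scene'):
    c=snap(n,n+'3');W=cloud(c).reshape(-1,3)
    st(W,'pan',PAN,.06,.05,.062); st(W,'bearing',PAN,.06,.067,.08)
im=cv2.imread('pics/top3.png')[130:220,340:460];cv2.imwrite('pics/c4.png',cv2.resize(im,None,fx=6,fy=6,interpolation=cv2.INTER_CUBIC))
```

```text
down [ 0.63189347 -0.12257035  0.06007209] [0.0285787  0.60548717 0.8035734 ] 0.04902292203341344
t 16.675
17.4833
pan 1140 [ 0.6296 -0.1214  0.0576] [ 0.631  -0.1224  0.0571] [0.089 0.089 0.009]
bearing 433 [ 0.6306 -0.1214  0.0724] [ 0.6309 -0.1217  0.0725] [0.05  0.051 0.011]
pan 656 [ 0.637  -0.109   0.0571] [ 0.631  -0.1213  0.0561] [0.089 0.094 0.012]
bearing 295 [ 0.6319 -0.1175  0.0716] [ 0.6317 -0.1181  0.0713] [0.05  0.051 0.008]
```

View pics/c4.png

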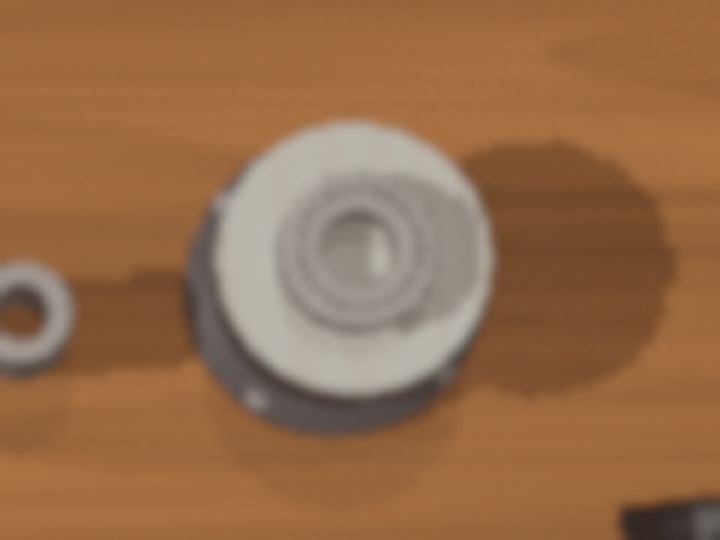

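View pics/scene3.png

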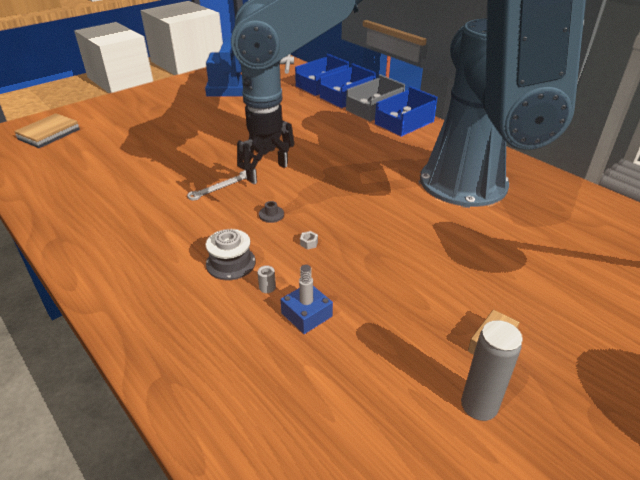

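The bearing sits centred on the pan (pan and bearing centres within 0.5 mm) at z≈0.072, so the pan sank about 3 mm as expected. Next, the flange.

Run:
```python
from h import *
env.move_l([.4640,-.2060,.09],max_speed=.1)
env.move_l([.4640,-.2060,.013],max_speed=.1);env.grab();print(sense()['width'],sense()['ee_pos'],sense()['ft_force']);env.move_l([.4640,-.2060,.16],max_speed=.15);print(sense()['width'],sense()['time_s'])
snap('scene','scene4')
im=cv2.imread('pics/scene4.png')[90:300,150:400];cv2.imwrite('pics/c5.png',cv2.resize(im,None,fx=2.8,fy=2.8))
```

```text
0.027127549792100594 [ 0.46429119 -0.20621438  0.01358104] [-1.87047514  0.45044033  6.28360745]
0.026687086168429627 20.45
```

View pics/c5.png

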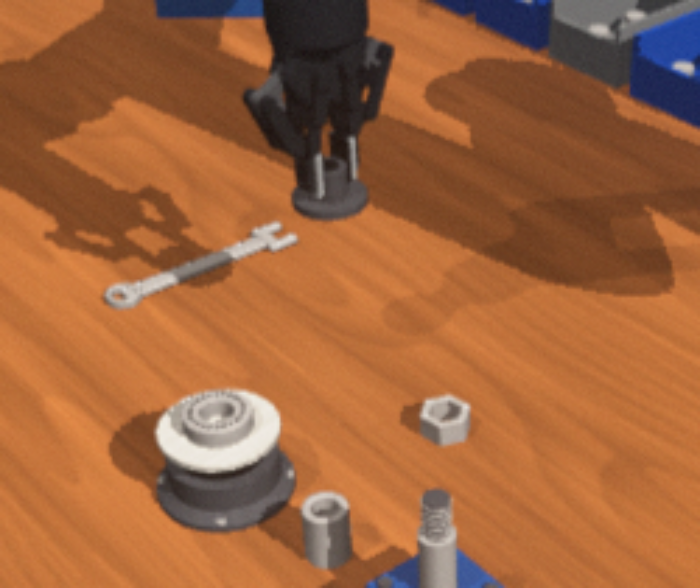

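The flange is held level by the hub. Placing it on the bearing.

Run:
```python
from h import *
place([.6321,-.1223],.0765)
env.goto([.4636,-.0664,.10],ori())
print(sense()['time_s'])
def st(W,n,ctr,r,lo,hi):
    s=W[(W[:,2]>lo)&(W[:,2]<hi)&(np.hypot(*(W[:,:2]-ctr).T)<r)]
    print(n,len(s),s.mean(0).round(4),((s.max(0)+s.min(0))/2).round(4),np.ptp(s,axis=0).round(3))
for n in ('top','scene'):
    c=snap(n,n+'5');W=cloud(c).reshape(-1,3)
    st(W,'pan',PAN,.06,.04,.055); st(W,'disc',PAN,.06,.064,.077);st(W,'hub',PAN,.06,.088,.12)
a=cv2.imread('pics/top5.png')[130:220,340:460];b=cv2.imread('pics/scene5.png')[210:300,180:300]
cv2.imwrite('pics/c6.png',np.vstack([cv2.resize(x,None,fx=3.3,fy=3.3,interpolation=cv2.INTER_CUBIC) for x in (a,b)]))
```

```text
down [ 0.63241843 -0.12240138  0.07680463] [ 0.68356211 -0.1732315  -0.22461996] 0.027001698823104586
t 23.7583
24.5333
pan 840 [ 0.6263 -0.1197  0.0482] [ 0.6311 -0.1226  0.0482] [0.09  0.088 0.011]
disc 523 [ 0.6294 -0.1205  0.0712] [ 0.6312 -0.1217  0.0704] [0.058 0.059 0.013]
hub 200 [ 0.6312 -0.1213  0.0952] [ 0.6317 -0.1214  0.0939] [0.03  0.029 0.012]
pan 593 [ 0.6388 -0.1041  0.0477] [ 0.6305 -0.1191  0.0478] [0.091 0.089 0.014]
disc 347 [ 0.6361 -0.1102  0.0705] [ 0.6314 -0.1176  0.0704] [0.059 0.061 0.012]
hub 140 [ 0.6325 -0.1169  0.0939] [ 0.6319 -0.1192  0.0937] [0.029 0.032 0.01 ]
```

View pics/c6.png

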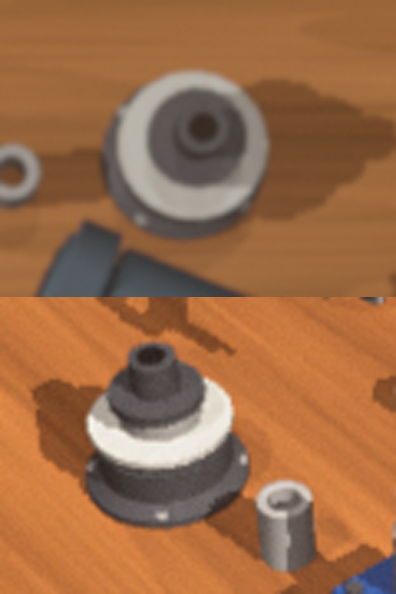

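The flange sits level and centred (within about 0.5 mm) and the pan has sunk to 0.048. Last, the nut.

Run:
```python
from h import *
p=[.4637,-.0665]
env.goto([*p,.09],ori(np.radians(5.5)))
env.move_l([*p,.002],max_speed=.1);env.grab();print(sense()['width'],sense()['ee_pos'],sense()['ft_force']);env.move_l([*p,.2],max_speed=.15);print(sense()['width'],sense()['time_s'])
env.goto([.58,-.30,.2],ori())
place([.6457,-.2318],.0025,zup=.18)
env.goto([.35,.35,.25],ori())
print(sense()['time_s'])
def st(W,n,ctr,r,lo,hi):
    s=W[(W[:,2]>lo)&(W[:,2]<hi)&(np.hypot(*(W[:,:2]-ctr).T)<r)]
    print(n,len(s),s.mean(0).round(4),((s.max(0)+s.min(0))/2).round(4),np.ptp(s,axis=0).round(3))
for n in ('top','scene'):
    c=snap(n,n+'6');W=cloud(c).reshape(-1,3)
    st(W,'nut',[.6445,-.2314],.035,.015,.03);st(W,'sleeve',(PAN+SP)/2,.03,.043,.05);st(W,'hub',PAN,.06,.088,.12)
a=cv2.imread('pics/top6.png')[130:220,270:480]
cv2.imwrite('pics/c7.png',cv2.resize(a,None,fx=3.8,fy=3.8,interpolation=cv2.INTER_CUBIC))
```

```text
0.03473688696719569 [ 0.46404068 -0.06663547  0.00269964] [-1.99059532 -0.05258296  6.19437054]
0.035020729027185456 27.9
down [ 0.64572278 -0.23172745  0.00278388] [-2.04296993  1.29210588  4.61369648] 0.034225375487945665
t 33.075
35.4167
nut 164 [ 0.645  -0.2318  0.0185] [ 0.6452 -0.232   0.0193] [0.039 0.04  0.008]
sleeve 123 [ 0.6165 -0.0121  0.0453] [ 0.616  -0.0128  0.0463] [0.032 0.032 0.006]
hub 197 [ 0.6313 -0.1214  0.0954] [ 0.6315 -0.1215  0.0947] [0.029 0.029 0.012]
nut 114 [ 0.6451 -0.2275  0.018 ] [ 0.6448 -0.229   0.0186] [0.041 0.041 0.007]
sleeve 81 [ 0.6157 -0.0099  0.0444] [ 0.6154 -0.0112  0.0451] [0.032 0.033 0.004]
hub 137 [ 0.6326 -0.1167  0.0941] [ 0.6314 -0.1196  0.0931] [0.029 0.031 0.01 ]
```

View pics/c7.png

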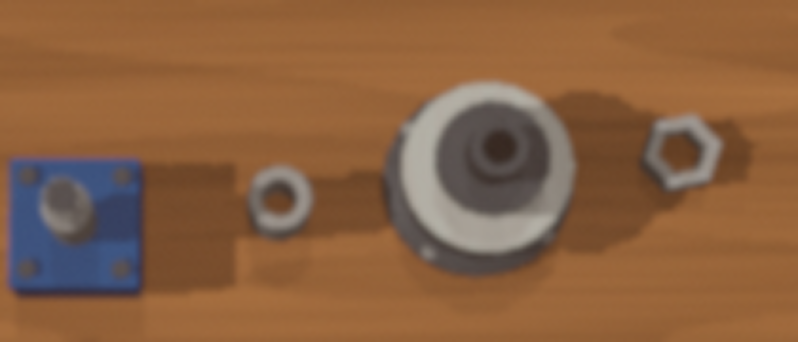

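View pics/scene6.png

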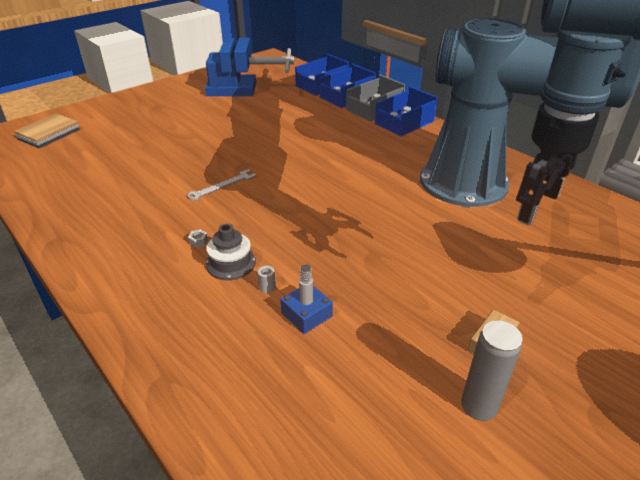

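The nut, lift and sleeve are in line, each within about 1.3 mm of its target. The can, wrench and block haven't moved and the arm is clear, so I'm handing in.

```bash
python3 -c "
from h import *
workorder.close_job();print(sense()['time_s'])"
```

```text
the job is handed in; nothing more can be done
the job is handed in; nothing more can be done
```

The row is set out as asked and the job is handed in. I placed the sleeve first, then the bearing, the flange and the nut. The clock read about 35 s of the 109 s at my last check.

| Part | Final position in the top camera |
|---|---|
| Sleeve | Upright, about 1.2 mm off the midpoint between block and lift, mostly across the row |
| Bearing | Flat, within about 0.5 mm of the pan's centre, seen before the flange covered it |
| Flange | Hub up and level, within about 1 mm of the pan's centre |
| Nut | Flat, about 1 mm from its target, in line and as far from the lift as the sleeve to within about 1 mm |

- **Pan:** it sank to 48 mm above the bench, as expected under both parts.
- **Other objects:** the can, wrench and wooden block look unmoved in the last scene picture.
- **Disagreement:** the scene camera reads the row about 2–3 mm further along y than the top camera. The shift is much the same for every part, so their spacing to each other agrees to about 1–2 mm.
- **Left as is:** the sleeve was placed before I found the top camera's 1.2 mm x offset. I corrected the other parts for it but did not move the sleeve again.

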